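# Pack the call-out case: each tool into its own cut-out

## Task

Pack the carrying case for a call-out: put the side cutters, the mains adaptor, the mouse and the roll of tape each into the cut-out that is shaped for it, so that every one of them lies flat and fully down on the bottom of its cut-out. Leave the opened phone and the standing two-way radio where they are.

Things in the scene. Friction and masses are not known exactly. Their poses are not given: they have to be found in the camera images.
- side_cutters: side cutters with red handle sleeves, lying flat, 130 long, 47 wide over the bowed handles, 14 thick. Origin: middle of the length, on the underside. Jaws point along its -y, handles along +y. Grip across its x at 22 mm along +y: there the handles are widest (47) and nearly parallel, and it balances. The jaw part, beyond 26 mm along -y, is only 13 wide.
- adaptor: beige mains adaptor, two round sockets in its top face, 80 long with its two prongs, 47 wide, 41 high. Origin: middle of the 80 mm, on the underside. Prongs point along its -y; the solid block runs from 22 mm along -y to 40 mm along +y, so its middle, where to grip it (46 across its x), is 9 mm along +y.
- mouse: black computer mouse, 108 long (its x), 62 wide (its y), 38 high, sides rounded. Origin: middle, on the underside. Grip across y at the origin.
- tape: roll of black electrical tape lying flat, 53 mm across, 19 high. Origin: about its middle (within 2 mm), on the underside. Grip it across its outside, at any turn.
- insert_cutters: insert 160 (x) x 110 (y) x 26 in the case, cut-out for the cutters: 62 wide from x = -72 to 31, then 29 to x = 72. Origin: underside centre, 24 above the worktop, +x away from the robot. Cut-out bottom 13 above it. Finger channel along y at x = -21, 40 wide, open-ended, bottom at 8; in it the cutters rests on a strip 34 wide. Seat: origin over origin, jaws to +x (else stays proud), 7 play
- insert_adaptor: insert 160 (x) x 110 (y) x 26 in the case, cut-out for the adaptor: 61 wide from x = -48 to 26, then 30 to x = 46. Origin: underside centre, 24 above the worktop, +x away from the robot. Cut-out bottom 13 above it. Finger channel along y at x = -9, 40 wide, open-ended, bottom at 8; in it the adaptor rests on a strip 34 wide. Seat: origin over origin, prongs to +x (else stays proud), 5 play
- insert_mouse: insert 160 (x) x 110 (y) x 26 in the case, cut-out for the mouse: oval, 126 (x) by 77 (y), centred. Origin: underside centre, 24 above the worktop, +x away from the robot. Cut-out bottom 13 above it. Finger channel along y at x = 0, 40 wide, open-ended, bottom at 8; in it the mouse rests on a strip 48 wide. Seat: origin over origin, mouse along x either way, 7 play
- insert_tape: insert 160 (x) x 110 (y) x 26 in the case, cut-out for the tape: round, 68 across, centred. Origin: underside centre, 24 above the worktop, +x away from the robot. Cut-out bottom 13 above it. Finger channel along y at x = 0, 36 wide, open-ended, bottom at 8; in it the tape rests on a strip 40 wide. Seat: origin over origin, any turn, 7 play. The 4 dark inserts stand 2 by 2
- phone: bystander: mobile phone with its back off, lying on the left of the worktop, 157 x 74 x 8. Origin: centre of the underside. Leave it alone.
- radio: bystander: black two-way radio standing upright behind the loose things, 39 x 64 x 203 with its aerial. Origin: centre of the underside. Leave it alone.

How it is judged:
At the end, for the whole second after the job is handed in: Cutters, adaptor, mouse and tape rest in their own inserts: origin within 12 mm of the insert's, underside 10 to 16.5 mm above the insert's underside, level within 0.08 rad, in line within 0.25 rad (tape: any turn); phone and radio within 20 mm of their start (horizontal distance between side_cutters and insert_cutters below 0.012 m and z of side_cutters in the frame of insert_cutters between 0.01 and 0.0165 m and angle between each of side_cutters, adaptor, mouse, tape's own z axis and vertical below 0.08 rad and linear speed of each of side_cutters, adaptor, mouse, tape below 0.02 m/s and angle between the y axis of side_cutters and the x axis of insert_cutters, either way round below 0.25 rad and horizontal distance between adaptor and insert_adaptor below 0.012 m and z of adaptor in the frame of insert_adaptor between 0.01 and 0.0165 m and angle between the y axis of adaptor and the x axis of insert_adaptor, either way round below 0.25 rad and horizontal distance between mouse and insert_mouse below 0.012 m and z of mouse in the frame of insert_mouse between 0.01 and 0.0165 m and angle between the x axis of mouse and the x axis of insert_mouse, either way round below 0.25 rad and horizontal distance between tape and insert_tape below 0.012 m and z of tape in the frame of insert_tape between 0.01 and 0.0165 m and distance of each of phone, radio from where it was at the start of the episode below 0.02 m); the robot touches nothing.
It fails at once if the phone was pushed away or the radio was pushed or knocked over (distance of any of phone, radio from where it was at the start of the episode above 0.02 m or angle between radio's own z axis and vertical above 0.3 rad).
It also fails if it takes over 96 s, if anything falls off the work surface, if the arm or the gripper's body presses on something with over 40 N, if the wrist force passes 120 N, or if a joint passes its speed limit or range.

## Robot

A 7-joint arm with a two-finger parallel gripper is mounted at the origin on a cart in front of the work surface, level with it; the furniture and walls round the work are solid. World frame = base frame: x ahead of the robot, y to its left, z up, the work surface at z = 0. Lengths are in m, angles in rad, forces in N, time in s.
With the tool pointing down it reaches from about 0.425 to 0.875 m from the base axis. Payload 8.4 kg.
Tool frame: the origin (TCP) lies on the centre line of the jaws, within the pads' length; the fingertips stand 17 mm ahead of it and the grasp point (between the pads) lies 2 mm behind it; z points along the fingers, y is the line along which they close (so a half turn about z gives the same grasp; the last joint's range is limited). The gripper opens to 85 mm and grips with 20 to 120 N. Pads are 22 mm wide; open, the fingers measure 114 mm over their backs; the gripper's body (76 mm by 85 mm) begins 54 mm behind the grasp point. The pads swing forward as they close: fully open they stand 13 mm farther back than shut.
Start: joints at [1.076, 0.333, 0.04, 1.465, -0.013, 1.343, -0.059], TCP at [0.251, -0.6, 0.225] pointing down, gripper open.
Joint ranges: [-2.58, 2.58], [-0.38, 2.09], [-1.3, 1.39], [0.25, 2.4], [-1.5, 4.64], [0.08, 2.09], [-2.65, 2.65]. Speed limits (rad/s): [2.22, 2.22, 2.79, 2.79, 3.14, 3.14, 3.14].

## Interface

Orientations are given as a 3x3 rotation matrix whose columns are the frame's x, y, z axes.
In Python, from rig import ctrl gives the robot as it stands.
- The arm moves only by the shell command python3 -m crank 'ROWS' [FORCE]. ROWS is JSON, a list of rows, each a list of 3 entries, a list of its own where there are three numbers: the turn, a rotation vector about the tool's x, y, z in units of 8 degrees (1.0 is 8 degrees), then the shift along the tool's x, y, z in units of 25 mm (1.0 is 25 mm), then the opening, from 0 (shut) to 1 (fully open). In form: [[[ax, ay, az], [dx, dy, dz], hand], ...]. A call has 1 to 12 rows; each row is the pose to reach, as a shift and turn from the pose commanded when the call began, along the tool's axes at that moment; what a row does not reach only later rows make up. A row lasts 1/8 s, in which the tool goes at most 62.5 mm and 10.7 degrees, less where a joint would pass 70% of its speed; a pose out of reach is approached as far as the arm can. A call with a gripper value outside its range is refused whole. The fingers move at their own pace and stop on an object; FORCE is the grip in N (left out, the last holds). Time passes only in rows, so rows that repeat a pose let the fingers close. It gives the time, the measured TCP pose, the force, the opening and the grip force at its end, in the units of the state.
- ctrl.sense(): the state, without advancing time (a new reading comes with each control period).
- ctrl.grab_frame(name): name is "side" or "top"; returns a dict with "frame" (384x512x3 uint8, blue, green, red), "fovy" (degrees; the focal length in pixels is half the picture's height over the tangent of half this angle, whatever the lens; pixels are square), "cx", "cy" (the principal point, pixels), "position" and "orientation" of the camera in the world. Camera axes: x right, y down, z forward; pixel columns grow to the right and rows downward; lengths in m; the calibration is good to about 2 mm. A picture is of the moment at which its call begins. There is no depth.
- ctrl.sign_off(): hands the job in; it is judged then, once.
The state is a dict: "time_s": time; "joint_pos": joint angles; "qvel": joint speeds; "joint_torque": joint torques, N m; "tool_pos": TCP position; "ee_rot": TCP orientation; "contact_force": force on the tool from outside, world axes, zero at the start; "wrist_torque": the same for the moment, N m; "finger_gap": finger opening in m; "grasp_force": force on a finger pad.
Only numpy, scipy, OpenCV 4.12 (cv2) and the standard library are available. Lean on these libraries where they do the work, as an engineer would, in place of code of your own. Each camera call takes 0.05 s, during which the arm holds its last target. There are 200 camera calls.

## Working session

There is one attempt and no reset: what is moved stays moved. The work goes in short steps, Python scripts to look and compute and a shell command to move; the robot and the scene stay as the last step left them, time stands still between calls to the robot, and variables do not carry over. Pictures are saved under pics/ and viewed, at most 17 in all, crops included, and the job is handed in when it is done.

```bash
mkdir -p pics; ls; cat > h.py <<'E'
import numpy as np, cv2, json
from rig import ctrl
def snap(n,fn):
    f=ctrl.grab_frame(n); cv2.imwrite(f'pics/{fn}.png',f['frame']); 
    np.save(f'pics/{fn}.npy',f,allow_pickle=True); return f
def load(fn): return np.load(f'pics/{fn}.npy',allow_pickle=True).item()
def K(f):
    h=f['frame'].shape[0]; return h/2/np.tan(np.radians(f['fovy'])/2)
def cast(f,uv,z):
    uv=np.atleast_2d(np.array(uv,float)); k=K(f)
    d=np.c_[(uv[:,0]-f['cx'])/k,(uv[:,1]-f['cy'])/k,np.ones(len(uv))]@np.array(f['orientation']).T
    p=np.array(f['position']); return p+d*((z-p[2])/d[:,2])[:,None]
def proj(f,P):
    c=(np.atleast_2d(P)-np.array(f['position']))@np.array(f['orientation']); k=K(f)
    return np.c_[c[:,0]/c[:,2]*k+f['cx'],c[:,1]/c[:,2]*k+f['cy']]
E
python3 - <<'E'
from h import *
np.set_printoptions(precision=3,suppress=True)
for n in ('top','side'):
    f=snap(n,n+'0'); print(n,{k:v for k,v in f.items() if k!='frame'})
s=ctrl.sense(); print(s)
E
```

```text
pics
top {'fovy': 45.84788902298638, 'cx': 258.17781395589003, 'cy': 189.8173072609604, 'position': array([0.461, 0.174, 1.295]), 'orientation': array([[ 0.001, -0.996,  0.087],
       [-1.   , -0.001,  0.004],
       [-0.004, -0.087, -0.996]])}
side {'fovy': 54.36309610762156, 'cx': 248.78316787594179, 'cy': 192.38596246556935, 'position': array([ 0.434, -0.656,  0.509]), 'orientation': array([[ 0.986, -0.089,  0.139],
       [-0.165, -0.469,  0.868],
       [-0.012, -0.879, -0.477]])}
{'time_s': 0.1, 'joint_pos': array([ 1.076,  0.334,  0.04 ,  1.466, -0.013,  1.343, -0.059]), 'qvel': array([ 0.001, -0.002,  0.   , -0.001, -0.001, -0.   ,  0.   ]), 'joint_torque': array([  0.004, -66.002,   1.37 , -40.648,   0.017,   0.009,   0.   ]), 'tool_pos': array([ 0.25 , -0.599,  0.224]), 'ee_rot': array([[ 0.923,  0.386, -0.001],
       [ 0.386, -0.923,  0.001],
       [-0.   , -0.001, -1.   ]]), 'contact_force': array([ 0.169, -0.5  ,  0.355]), 'wrist_torque': array([ 0.076,  0.059, -0.02 ]), 'grasp_force': 0.0, 'finger_gap': 0.08503177861375329}
```

View pics/top0.png

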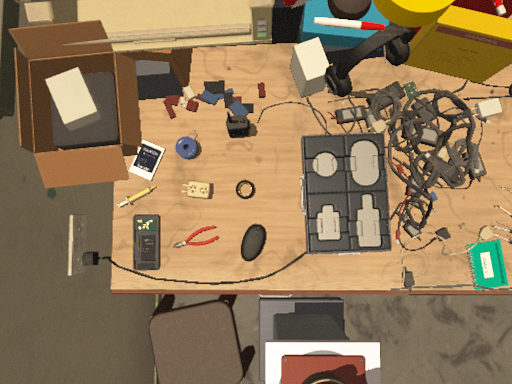

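View pics/side0.png

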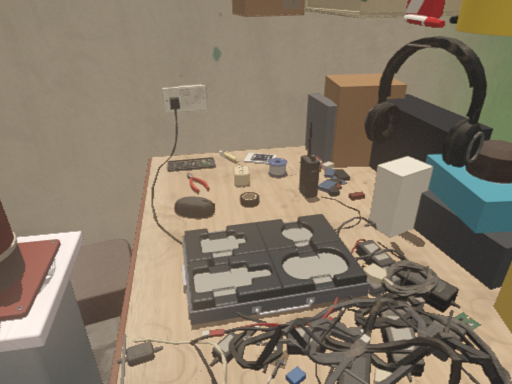

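The top view shows the cutters (197,237), adaptor (198,189), tape (245,189), mouse (253,242), phone (147,241) and radio (238,125). The case inserts are tape (325,163), mouse (365,163), adaptor (328,222) and cutters (368,220).

```bash
python3 - <<'E'
from h import *
np.set_printoptions(precision=4,suppress=True)
f=load('top0'); im=f['frame']
cv2.imwrite('pics/c1.png',cv2.resize(im[165:265,165:275],None,fx=5.5,fy=5.5,interpolation=cv2.INTER_CUBIC))
cv2.imwrite('pics/c2.png',cv2.resize(im[130:258,298:394],None,fx=4.6,fy=4.6,interpolation=cv2.INTER_CUBIC))
hsv=cv2.cvtColor(im,cv2.COLOR_BGR2HSV)
def blobs(m,box,name,z,amin=30):
    u0,v0,u1,v1=box; M=np.zeros(m.shape,np.uint8); M[v0:v1,u0:u1]=m[v0:v1,u0:u1]
    M=M.astype(np.uint8)
    cs,_=cv2.findContours(M,cv2.RETR_EXTERNAL,cv2.CHAIN_APPROX_NONE)
    for c in cs:
        if cv2.contourArea(c)<amin: continue
        r=cv2.minAreaRect(c); mo=cv2.moments(c); ce=(mo['m10']/mo['m00'],mo['m01']/mo['m00'])
        W=cast(f,cv2.boxPoints(r),z); print(name,'px',np.round(ce,1),np.round(r[0],1),'size',np.round(np.linalg.norm(W[1]-W[0]),4),np.round(np.linalg.norm(W[2]-W[1]),4),'ctr',cast(f,[r[0]],z)[0],'cent',cast(f,[ce],z)[0],'ang',np.degrees(np.arctan2(*(W[1]-W[0])[[1,0]])))
dark=hsv[...,2]<75
blobs(dark,(232,175,260,202),'tape',.015); blobs(dark,(236,218,272,265),'mouse',.015)
blobs((hsv[...,1]>170)&((hsv[...,0]<6)|(hsv[...,0]>174)),(170,215,225,255),'red',.007,10)
blobs((hsv[...,1]<110)&(hsv[...,2]>130),(178,175,218,202),'adp',.041,10)
print(hsv[189,190:212:3], hsv[205,200])
g=(hsv[...,2]>110)
blobs(g,(308,140,386,250),'cut',.037,60)
E
```

```text
tape px [245.  189.3] [245.2 189.3] size 0.0481 0.0503 ctr [0.5743 0.216  0.015 ] cent [0.5741 0.2166 0.015 ] ang -44.683386756569504
mouse px [252.8 242.1] [252.7 242.4] size 0.1051 0.06 ctr [0.4248 0.1944 0.015 ] cent [0.4256 0.1941 0.015 ] ang -21.68611440886493
red px [201.2 236.4] [201.  236.7] size 0.0861 0.0438 ctr [0.4403 0.3408 0.007 ] cent [0.4413 0.34   0.007 ] ang -73.23279782363579
adp px [197.5 188.7] [198.5 188.5] size 0.0584 0.0418 ctr [0.5739 0.3449 0.041 ] cent [0.5734 0.3475 0.041 ] ang -89.94146501262065
[[ 18 110 217]
 [ 22  97 248]
 [ 22  77 244]
 [ 21 104 234]
 [ 19 105 231]
 [ 17 103 149]
 [ 17 108 228]
 [ 15 108  97]] [ 16 125 210]
cut px [327.8 223.8] [327.5 222. ] size 0.0637 0.0937 ctr [ 0.4818 -0.0123  0.037 ] cent [ 0.4768 -0.0131  0.037 ] ang -89.92989872700653
cut px [367.9 223.8] [367.1 220.3] size 0.0648 0.1455 ctr [ 0.4865 -0.1216  0.037 ] cent [ 0.4768 -0.1236  0.037 ] ang -85.52637490638054
cut px [324.6 164.3] [324.8 164.2] size 0.0659 0.0671 ctr [ 0.6427 -0.0065  0.037 ] cent [ 0.6426 -0.0062  0.037 ] ang -44.94574650163771
cut px [364.2 162.7] [364. 163.] size 0.0785 0.124 ctr [ 0.6463 -0.1161  0.037 ] cent [ 0.647  -0.1166  0.037 ] ang -89.96098058449648
```

View pics/c1.png

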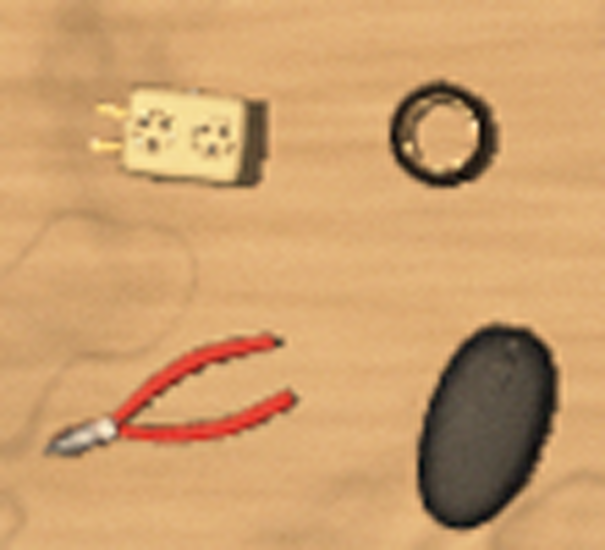

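View pics/c2.png

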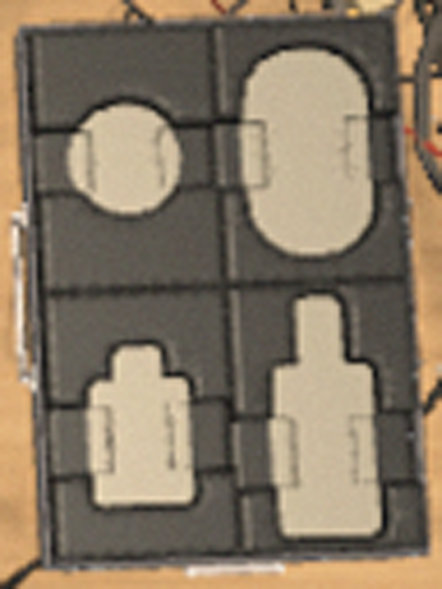

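The adaptor prongs point to +y (about 6° toward +x). The cutter jaws point to +y and a little toward −x. The mouse's long axis is about −22° from +x. The case is turned about +2°, with jaw and prong slots at +x.

```bash
cat >> h.py <<'E'
np.set_printoptions(precision=4,suppress=True)
def yaw(s=None):
    R=np.array((s or ctrl.sense())['ee_rot']); return np.degrees(np.arctan2(R[1,0],R[0,0]))
def go(x,y,z,psi,frm=None):
    "rows units for a move from measured (or given x,y,z,psi) pose, tool pointing down"
    s=ctrl.sense()
    p,a=(np.array(frm[:3]),frm[3]) if frm else (np.array(s['tool_pos']),yaw(s))
    d=np.array([x,y,z])-p; r=np.radians(a)
    X=np.array([np.cos(r),np.sin(r),0]);Y=np.array([np.sin(r),-np.cos(r),0])
    da=(psi-a+180)%360-180
    print('turn',[0,0,round(-da/8,2)],'shift',np.round([d@X/25e-3,d@Y/25e-3,-d[2]/25e-3],2))
E
python3 - <<'E'
from h import *
f=load('top0')
c=lambda u,v:(165+u/5.5,165+v/5.5)
A=cast(f,[c(133,85),c(247,97),c(240,183),c(123,170)],.041); A2=A.mean(0); print('adaptor',A2,'edges',A[1]-A[0],A[2]-A[3],A[3]-A[0])
print('prongtips',cast(f,[c(95,110),c(93,146)],.02))
C=cast(f,[c(47,450),c(288,370)],.007); u=C[0]-C[1]; L=np.linalg.norm(u); print('cut',C.mean(0),L,np.degrees(np.arctan2(u[1],u[0])),'grip',C.mean(0)-u/L*.022)
print('tape',cast(f,[c(440,133)],.012))
print('radio',cast(f,[(238,132)],0))
S=ctrl.sense(); print(S['tool_pos'],yaw())
go(.58,-.1,.24,53); go(A2[0],A2[1],.12,84)
g=load('side0'); s=proj(g,[[A2[0],A2[1],.041],[.5743,.216,.01],[.425,.194,.02]]); print(s)
E
```

```text
adaptor [0.5717 0.3441 0.041 ] edges [-0.006  -0.0577  0.    ] [-0.0065 -0.059   0.    ] [-0.0431  0.0044  0.    ]
prongtips [[0.5857 0.3937 0.02  ]
 [0.5671 0.3944 0.02  ]]
cut [0.4324 0.3562 0.007 ] 0.1298001899275471 108.41058038421343 grip [0.4393 0.3353 0.007 ]
tape [[0.5747 0.2168 0.012 ]]
radio [[0.7419 0.2381 0.    ]]
[ 0.2504 -0.5994  0.2241] 22.675334093266937
turn [0, 0, np.float64(-3.79)] shift [ 19.87 -13.35  -0.64]
turn [0, 0, np.float64(-7.67)] shift [ 26.41 -29.87   4.16]
[[241.045  168.7247]
 [249.1899 198.577 ]
 [193.8017 204.6008]]
```

```bash
python3 -m crank '[[[0,0,-3.8],[19.9,-13.3,-0.6],1],[[0,0,-3.8],[19.9,-13.3,-0.6],1],[[0,0,-3.8],[19.9,-13.3,-0.6],1],[[0,0,-3.8],[19.9,-13.3,-0.6],1],[[0,0,-3.8],[19.9,-13.3,-0.6],1],[[0,0,-3.8],[19.9,-13.3,-0.6],1],[[0,0,-3.8],[19.9,-13.3,-0.6],1],[[0,0,-7.7],[26.4,-29.9,3],1],[[0,0,-7.7],[26.4,-29.9,3],1],[[0,0,-7.7],[26.4,-29.9,3],1],[[0,0,-7.7],[26.4,-29.9,3],1],[[0,0,-7.7],[26.4,-29.9,3],1]]'
python3 - <<'E'
from h import *
s=ctrl.sense(); print(s['joint_pos'],s['contact_force']); go(.5717,.3441,.12,84)
E
```

```text
time_s: 1.6
tool_pos: [0.534, 0.0728, 0.1901]
ee_rot: [[0.1, 0.995, 0.0], [0.995, -0.1, -0.0], [-0.0, 0.0, -1.0]]
contact_force: [1.8, -0.4, -0.2]
finger_gap: 0.0851
grasp_force: 0.0
[ 0.3218  0.1787 -0.5986  1.7578  0.1065  1.2374 -0.4046] [ 1.7542 -0.4054 -0.2387]
turn [0, 0, np.float64(0.03)] shift [10.95  0.41  2.8 ]
```

```bash
python3 -m crank '[[[0,0,0],[10.9,0.4,0],1],[[0,0,0],[10.9,0.4,0],1],[[0,0,0],[10.9,0.4,1],1],[[0,0,0],[10.9,0.4,2],1],[[0,0,0],[10.9,0.4,2.8],1],[[0,0,0],[10.9,0.4,2.8],1],[[0,0,0],[10.9,0.4,2.8],1]]'
python3 - <<'E'
from h import *
s=ctrl.sense(); print(s['contact_force']); snap('side','s1'); 
im=load('s1')['frame']; cv2.imwrite('pics/s1c.png',cv2.resize(im[90:230,170:330],None,fx=4.5,fy=4.2)); go(.5717,.3441,.03,84)
E
```

```text
time_s: 2.48
tool_pos: [0.5716, 0.3405, 0.1206]
ee_rot: [[0.1, 0.995, -0.0], [0.995, -0.1, -0.001], [-0.001, -0.0, -1.0]]
contact_force: [-0.9, -0.8, 1.3]
finger_gap: 0.0853
grasp_force: 0.0
[-0.9258 -0.818   1.3449]
turn [0, 0, np.float64(0.02)] shift [ 0.15 -0.03  3.65]
```

View pics/s1c.png

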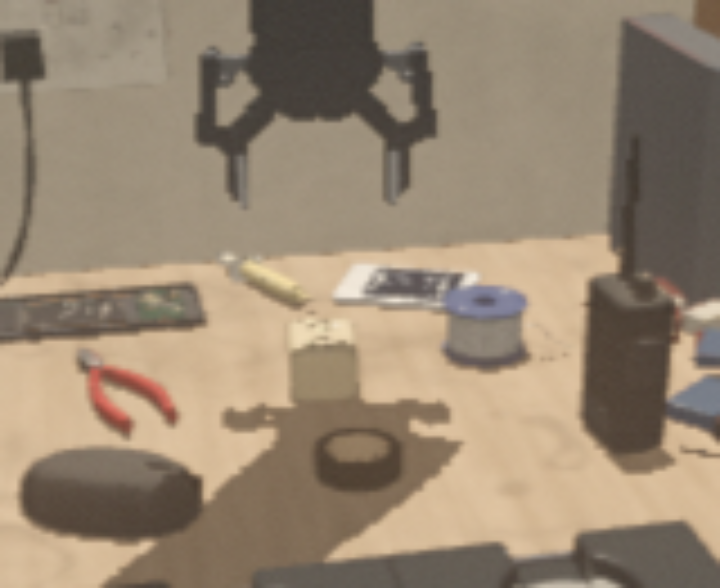

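```bash
python3 - <<'E'
from h import *
f=load('s1')
for z in (.095,.1,.105,.11,.115,.12): print(z,proj(f,[[.5717-.043,.3445,z],[.5717+.043,.3365,z]])[:, :].round(1).tolist())
E
python3 -m crank '[[[0,0,0],[0.1,0,1.7],1],[[0,0,0],[0.1,0,3.4],1],[[0,0,0],[0.1,0,3.4],1],[[0,0,0],[0.1,0,3.4],0],[[0,0,0],[0.1,0,3.4],0],[[0,0,0],[0.1,0,3.4],0],[[0,0,0],[0.1,0,3.4],0],[[0,0,0],[0.1,0,3.4],0],[[0,0,0],[0.1,0,3.4],0]]' 50
```

```text
0.095 [[225.9, 152.9], [255.7, 151.7]]
0.1 [[225.8, 151.2], [255.7, 150.1]]
0.105 [[225.7, 149.6], [255.7, 148.5]]
0.11 [[225.7, 148.0], [255.7, 146.8]]
0.115 [[225.6, 146.4], [255.7, 145.2]]
0.12 [[225.5, 144.7], [255.7, 143.6]]
time_s: 3.65
tool_pos: [0.5715, 0.3437, 0.0355]
ee_rot: [[0.1, 0.995, -0.0], [0.995, -0.1, 0.0], [0.0, -0.0, -1.0]]
contact_force: [-0.0, 0.2, 0.1]
finger_gap: 0.0004
grasp_force: 0.0
```

```bash
python3 - <<'E'
from h import *
snap('side','s2'); snap('top','t2')
a=cv2.resize(load('s2')['frame'][130:210,190:300],None,fx=5,fy=5); b=cv2.resize(load('t2')['frame'][130:270,120:280],None,fx=2.86,fy=2.86)
h=max(a.shape[0],b.shape[0]); P=lambda i:cv2.copyMakeBorder(i,0,h-i.shape[0],0,0,0)
cv2.imwrite('pics/s2c.png',cv2.resize(cv2.hconcat([P(a),P(b)]),(800,int(h*800/(a.shape[1]+b.shape[1])))))
s=ctrl.sense(); print(s['tool_pos'],s['finger_gap'],s['grasp_force'])
E
```

```text
[0.5715 0.3437 0.0354] -5.6218549338218126e-05 0.0
```

View pics/s2c.png

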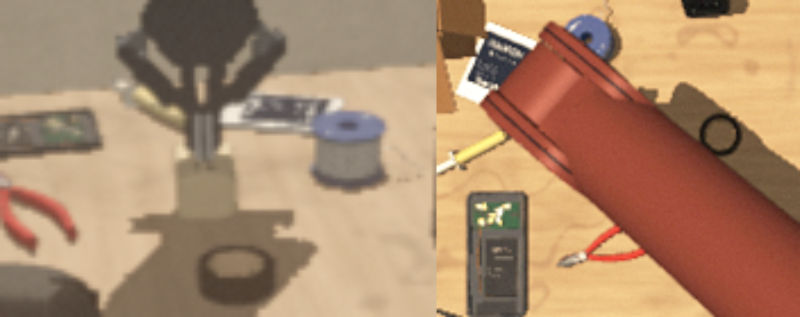

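```bash
python3 -m crank '[[[0,0,0],[0,0,0],1],[[0,0,0],[0,0,0],1],[[0,0,0],[0,0,0],1],[[0,0,0],[0,0,0],1],[[0,0,0],[0,0,0],1],[[0,0,0],[0,0,0],1],[[0,0,0],[0,0,0.5],1],[[0,0,0],[0,0,0.8],1],[[0,0,0],[0,0,0.8],1]]'
python3 - <<'E'
from h import *
snap('side','s3')
cv2.imwrite('pics/s3c.png',cv2.resize(load('s3')['frame'][120:210,180:300],None,fx=5,fy=5))
print(ctrl.sense()['contact_force'])
E
```

```text
time_s: 4.88
tool_pos: [0.5708, 0.3432, 0.0142]
ee_rot: [[0.1, 0.995, -0.002], [0.995, -0.1, -0.001], [-0.001, -0.002, -1.0]]
contact_force: [-0.0, 0.8, -0.2]
finger_gap: 0.0852
grasp_force: 0.0
[-0.1195 -0.8589 -0.0952]
```

View pics/s3c.png

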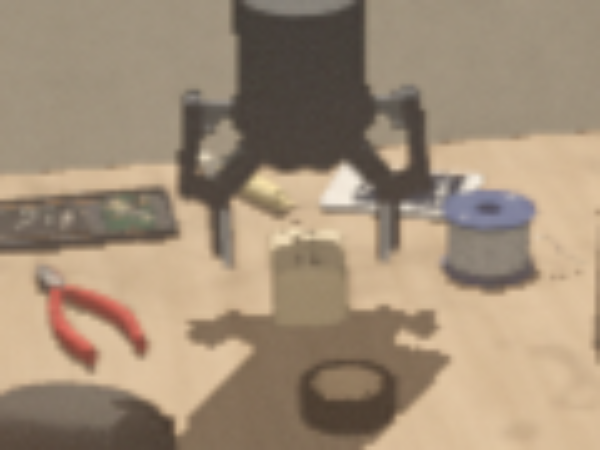

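The open fingertips project about 18 mm above the reported TCP, and the first grip closed just over the adaptor's top. I'll go deeper.

```bash
python3 -m crank '[[[0,0,0],[0,0,0.3],1],[[0,0,0],[0,0,0.5],1],[[0,0,0],[0,0,0.5],0],[[0,0,0],[0,0,0.5],0],[[0,0,0],[0,0,0.5],0],[[0,0,0],[0,0,0.5],0],[[0,0,0],[0,0,0.5],0],[[0,0,0],[0,0,0.5],0]]' 50
python3 - <<'E'
from h import *
snap('side','s4'); cv2.imwrite('pics/s4c.png',cv2.resize(load('s4')['frame'][120:210,180:300],None,fx=5,fy=5))
E
```

```text
time_s: 5.92
tool_pos: [0.5718, 0.3439, 0.0034]
ee_rot: [[0.1, 0.995, 0.001], [0.995, -0.1, 0.0], [0.0, 0.0, -1.0]]
contact_force: [-0.8, 0.5, 5.7]
finger_gap: 0.0445
grasp_force: 52.3
```

View pics/s4c.png

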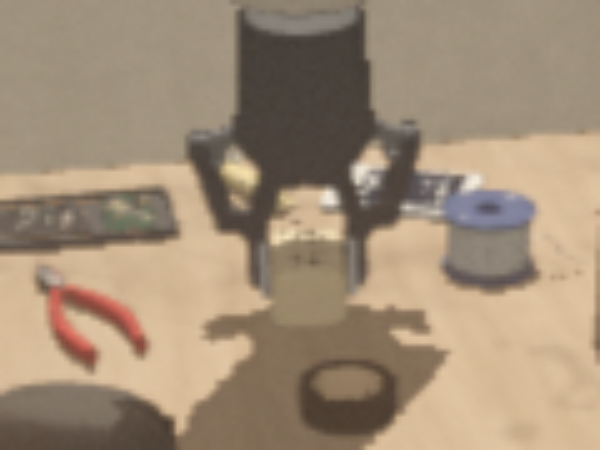

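```bash
python3 - <<'E'
from h import *
print(yaw(ctrl.sense())); go(.4738,-.0122,.12,2); go(.4738,-.0122,.041,2)
E
```

```text
84.2749689271928
turn [0, 0, np.float64(10.28)] shift [-14.56  -2.48  -4.66]
turn [0, 0, np.float64(10.28)] shift [-14.56  -2.48  -1.5 ]
```

```bash
python3 -m crank '[[[0,0,0],[0,0,-2],0],[[0,0,0],[0,0,-4.7],0],[[0,0,10.3],[-14.6,-2.5,-4.7],0],[[0,0,10.3],[-14.6,-2.5,-4.7],0],[[0,0,10.3],[-14.6,-2.5,-4.7],0],[[0,0,10.3],[-14.6,-2.5,-4.7],0],[[0,0,10.3],[-14.6,-2.5,-4.7],0],[[0,0,10.3],[-14.6,-2.5,-4.7],0],[[0,0,10.3],[-14.6,-2.5,-4.7],0],[[0,0,10.3],[-14.6,-2.5,-4.7],0],[[0,0,10.3],[-14.6,-2.5,-4.7],0],[[0,0,10.3],[-14.6,-2.5,-4.7],0]]'
python3 -m crank '[[[0,0,0],[0,0,0],0],[[0,0,0],[0,0,0],0],[[0,0,0],[0,0,0],0]]'
python3 - <<'E'
from h import *
go(.4738,-.0122,.041,2)
snap('top','t4')
cv2.imwrite('pics/t4c.png',cv2.resize(load('t4')['frame'][130:260,290:400],None,fx=4.5,fy=4.5))
E
```

```text
time_s: 7.48
tool_pos: [0.4727, -0.0131, 0.1202]
ee_rot: [[0.999, 0.036, -0.001], [0.036, -0.999, 0.0], [-0.001, -0.0, -1.0]]
contact_force: [0.2, 0.7, -0.7]
finger_gap: 0.0445
grasp_force: 51.5
time_s: 7.85
tool_pos: [0.4729, -0.0132, 0.1204]
ee_rot: [[0.999, 0.033, -0.0], [0.033, -0.999, 0.0], [-0.0, -0.0, -1.0]]
contact_force: [0.3, -0.7, -1.0]
finger_gap: 0.0441
grasp_force: 51.5
turn [0, 0, np.float64(-0.01)] shift [ 0.04 -0.04  3.18]
```

View pics/t4c.png

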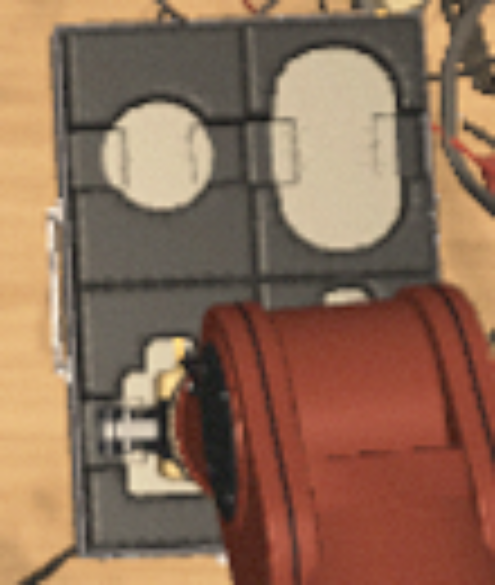

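The adaptor hangs over its cut-out with the prongs at +x. Lowering and releasing.

```bash
python3 -m crank '[[[0,0,0],[0,0,1],0],[[0,0,0],[0,0,2],0],[[0,0,0],[0,0,2.6],0],[[0,0,0],[0,0,2.9],0],[[0,0,0],[0,0,3.1],0],[[0,0,0],[0,0,3.15],0],[[0,0,0],[0,0,3.15],0]]'
```

```text
time_s: 8.78
tool_pos: [0.4732, -0.0133, 0.0421]
ee_rot: [[0.999, 0.033, 0.001], [0.033, -0.999, -0.0], [0.001, 0.0, -1.0]]
contact_force: [0.4, -0.3, -1.4]
finger_gap: 0.0444
grasp_force: 51.6
```

```bash
python3 -m crank '[[[0,0,0],[0,0,0.08],0],[[0,0,0],[0,0,0.08],0.72],[[0,0,0],[0,0,0.08],0.72],[[0,0,0],[0,0,0.08],0.72],[[0,0,0],[0,0,0.08],0.72],[[0,0,0],[0,0,-2],0.72],[[0,0,0],[0,0,-4.2],0.72],[[0,0,0],[0,0,-4.2],1],[[0,0,0],[0,0,-4.2],1]]'
python3 - <<'E'
from h import *
go(.5747,.2168,.14,2);go(.5747,.2168,-.007,2)
snap('side','s5')
cv2.imwrite('pics/s5c.png',cv2.resize(load('s5')['frame'][205:310,170:330],None,fx=4.5,fy=4.5))
E
```

```text
time_s: 9.9
tool_pos: [0.4727, -0.0134, 0.1465]
ee_rot: [[0.999, 0.033, -0.0], [0.033, -0.999, -0.0], [-0.0, 0.0, -1.0]]
contact_force: [-0.2, 1.1, -1.5]
finger_gap: 0.0853
grasp_force: 0.0
turn [0, 0, np.float64(-0.02)] shift [ 4.38 -9.07  0.26]
turn [0, 0, np.float64(-0.02)] shift [ 4.38 -9.07  6.14]
```

View pics/s5c.png

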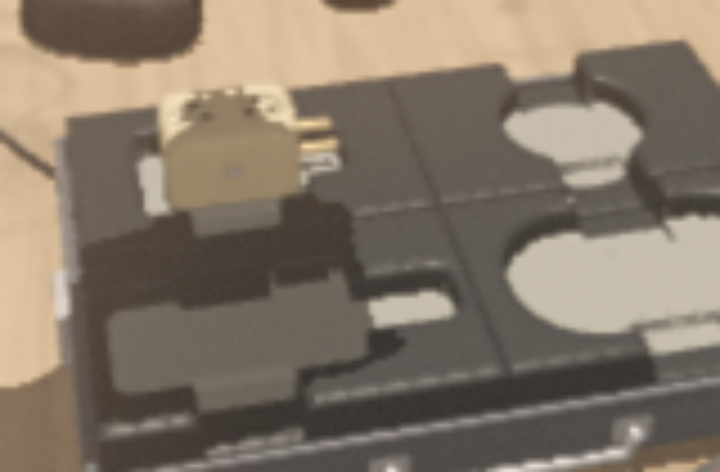

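The adaptor is seated, with the block inside the wide part and the prongs in the narrow part. Next is the tape.

```bash
python3 -m crank '[[[0,0,0],[4.4,-9.1,0.3],1],[[0,0,0],[4.4,-9.1,0.3],1],[[0,0,0],[4.4,-9.1,0.3],1],[[0,0,0],[4.4,-9.1,0.3],1],[[0,0,0],[4.4,-9.1,2.5],1],[[0,0,0],[4.4,-9.1,4.6],1],[[0,0,0],[4.4,-9.1,5],1],[[0,0,0],[4.4,-9.1,5],1],[[0,0,0],[4.4,-9.1,5],1]]'
python3 - <<'E'
from h import *
s=ctrl.sense();print(s['joint_pos']); go(.5747,.2168,-.007,2)
snap('side','s6')
E
```

```text
time_s: 11.08
tool_pos: [0.5768, 0.2182, 0.0239]
ee_rot: [[0.999, 0.032, 0.003], [0.032, -0.999, 0.001], [0.003, -0.001, -1.0]]
contact_force: [-0.5, -1.0, 0.3]
finger_gap: 0.0851
grasp_force: 0.0
[-0.0346  0.4941 -0.5033  1.7333  0.279   0.9825 -2.1813]
turn [0, 0, np.float64(-0.02)] shift [-0.08  0.05  1.24]
```

```bash
python3 -m crank '[[[0,0,0],[-0.1,0,0.6],1],[[0,0,0],[-0.1,0,1.15],1],[[0,0,0],[-0.1,0,1.15],0.8],[[0,0,0],[-0.1,0,1.15],0.8],[[0,0,0],[-0.1,0,1.15],0],[[0,0,0],[-0.1,0,1.15],0],[[0,0,0],[-0.1,0,1.15],0],[[0,0,0],[-0.1,0,1.15],0]]' 30
python3 - <<'E'
from h import *
s=ctrl.sense(); p=s['tool_pos'];print(p); t=[.6426,-.0063]; go(*t,p[2]+.1,2); go(*t,p[2]+.039,2)
E
```

```text
time_s: 12.12
tool_pos: [0.5733, 0.2179, -0.0064]
ee_rot: [[0.999, 0.033, 0.001], [0.033, -0.999, 0.0], [0.001, -0.0, -1.0]]
contact_force: [-1.6, -0.4, 5.5]
finger_gap: 0.0517
grasp_force: 31.8
[ 0.5733  0.2179 -0.0064]
turn [0, 0, np.float64(-0.02)] shift [ 2.48  9.05 -4.  ]
turn [0, 0, np.float64(-0.02)] shift [ 2.48  9.05 -1.56]
```

```bash
python3 -m crank '[[[0,0,0],[0,0,-2],0],[[0,0,0],[0,0,-4],0],[[0,0,0],[2.5,9.05,-4],0],[[0,0,0],[2.5,9.05,-4],0],[[0,0,0],[2.5,9.05,-4],0],[[0,0,0],[2.5,9.05,-4],0],[[0,0,0],[2.5,9.05,-4],0],[[0,0,0],[2.5,9.05,-3],0],[[0,0,0],[2.5,9.05,-2.2],0],[[0,0,0],[2.5,9.05,-1.7],0],[[0,0,0],[2.5,9.05,-1.55],0],[[0,0,0],[2.5,9.05,-1.55],0]]'
python3 - <<'E'
from h import *
go(.6426,-.0063,-.0064+.0385,2)
snap('side','s7')
E
```

```text
time_s: 13.62
tool_pos: [0.643, -0.0062, 0.0319]
ee_rot: [[0.999, 0.033, 0.0], [0.033, -0.999, 0.0], [0.0, -0.0, -1.0]]
contact_force: [0.4, -0.3, -0.1]
finger_gap: 0.0516
grasp_force: 31.9
turn [0, 0, np.float64(-0.01)] shift [-0.02  0.   -0.01]
```

```bash
python3 -m crank '[[[0,0,0],[0,0,0.05],0],[[0,0,0],[0,0,0.05],0.78],[[0,0,0],[0,0,0.05],0.78],[[0,0,0],[0,0,0.05],0.78],[[0,0,0],[0,0,-1],0.78],[[0,0,0],[0,0,-3],0.78],[[0,0,0],[0,0,-4.5],1],[[0,0,0],[0,0,-4.5],1]]'
python3 - <<'E'
from h import *
go(.4393,.3353,.1,108.4)
f=snap('side','s8')
cv2.imwrite('pics/s8c.png',cv2.resize(load('s8')['frame'][205:310,170:370],None,fx=4,fy=4))
E
```

```text
time_s: 14.68
tool_pos: [0.6448, -0.0062, 0.148]
ee_rot: [[0.999, 0.033, 0.006], [0.033, -0.999, -0.0], [0.006, 0.0, -1.0]]
contact_force: [-0.1, -0.3, -1.2]
finger_gap: 0.0857
grasp_force: 0.0
turn [0, 0, np.float64(-13.32)] shift [ -7.77 -13.92   1.92]
```

View pics/s8c.png

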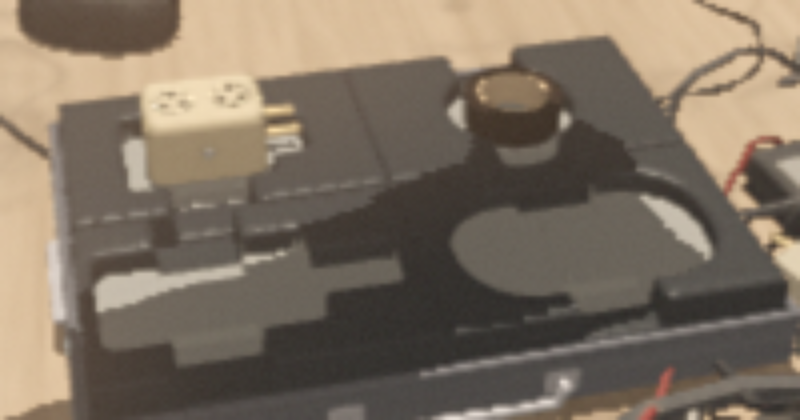

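The tape is seated. Now the cutters.

```bash
python3 -m crank '[[[0,0,-13.3],[-7.8,-13.9,0],1],[[0,0,-13.3],[-7.8,-13.9,0],1],[[0,0,-13.3],[-7.8,-13.9,0],1],[[0,0,-13.3],[-7.8,-13.9,0],1],[[0,0,-13.3],[-7.8,-13.9,0],1],[[0,0,-13.3],[-7.8,-13.9,0],1],[[0,0,-13.3],[-7.8,-13.9,0],1],[[0,0,-13.3],[-7.8,-13.9,0],1],[[0,0,-13.3],[-7.8,-13.9,1],1],[[0,0,-13.3],[-7.8,-13.9,3],1],[[0,0,-13.3],[-7.8,-13.9,3],1],[[0,0,-13.3],[-7.8,-13.9,3],1]]'
python3 - <<'E'
from h import *
s=ctrl.sense();print(s['joint_pos']); go(.4393,.3353,-.006,108.4)
E
```

```text
time_s: 16.23
tool_pos: [0.4365, 0.3349, 0.0701]
ee_rot: [[-0.31, 0.951, -0.0], [0.951, 0.31, 0.001], [0.001, -0.0, -1.0]]
contact_force: [0.7, 0.8, 0.2]
finger_gap: 0.0852
grasp_force: 0.0
[ 0.028   0.4175 -0.9118  1.8481  0.3756  1.0595 -0.7148]
turn [0, 0, np.float64(-0.04)] shift [-0.02  0.11  3.04]
```

```bash
python3 -m crank '[[[0,0,0],[0,0.1,1.5],1],[[0,0,0],[0,0.1,2.6],1],[[0,0,0],[0,0.1,3],1],[[0,0,0],[0,0.1,3],0.7],[[0,0,0],[0,0.1,3],0.7],[[0,0,0],[0,0.1,3],0.5],[[0,0,0],[0,0.1,3],0.5],[[0,0,0],[0,0.1,3],0.4],[[0,0,0],[0,0.1,3],0.4]]' 30
python3 - <<'E'
from h import *
s=ctrl.sense(); p=s['tool_pos'];print(p,s['contact_force'],s['finger_gap'])
f=snap('side','s9'); cv2.imwrite('pics/s9c.png',cv2.resize(f['frame'][130:230,150:270],None,fx=5,fy=5))
E
```

```text
time_s: 17.35
tool_pos: [0.4396, 0.3358, -0.0044]
ee_rot: [[-0.313, 0.95, 0.002], [0.95, 0.313, 0.001], [0.0, 0.002, -1.0]]
contact_force: [-1.8, -1.3, 8.1]
finger_gap: 0.0451
grasp_force: 29.6
[ 0.4396  0.3358 -0.0044] [-1.835  -1.3364  8.1339] 0.04510570179448632
```

View pics/s9c.png

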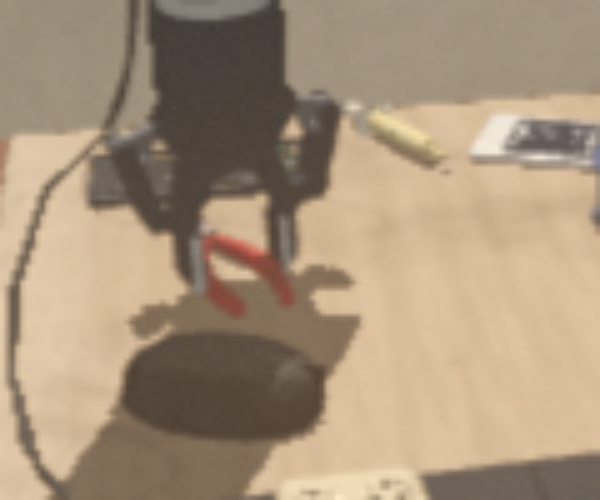

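```bash
python3 - <<'E'
from h import *
go(.4646,-.1227,.106,2); go(.4646,-.1227,.034,2)
E
python3 -m crank '[[[0,0,0],[0,0,-1],0.4],[[0,0,0],[0,0,-2.5],0.4],[[0,0,0],[0,0,-4.4],0.4],[[0,0,0],[0,0,-4.4],0.4]]'
```

```text
turn [0, 0, np.float64(13.28)] shift [-17.73  -4.79  -4.42]
turn [0, 0, np.float64(13.28)] shift [-17.73  -4.79  -1.54]
time_s: 17.9
tool_pos: [0.4407, 0.337, 0.1083]
ee_rot: [[-0.313, 0.95, 0.006], [0.95, 0.313, 0.003], [0.001, 0.007, -1.0]]
contact_force: [-0.2, 0.3, -1.1]
finger_gap: 0.0451
grasp_force: 31.4
```

```bash
python3 -m crank '[[[0,0,6],[-8,-4,0],0.4],[[0,0,6],[-8,-4,0],0.4],[[0,0,6],[-8,-4,0],0.4],[[0,0,6],[-8,-4,0],0.4],[[0,0,13.3],[-17.7,-4.8,0],0.4],[[0,0,13.3],[-17.7,-4.8,0],0.4],[[0,0,13.3],[-17.7,-4.8,0],0.4],[[0,0,13.3],[-17.7,-4.8,0],0.4],[[0,0,13.3],[-17.7,-4.8,0],0.4],[[0,0,13.3],[-17.7,-4.8,0],0.4],[[0,0,13.3],[-17.7,-4.8,0],0.4],[[0,0,13.3],[-17.7,-4.8,0],0.4]]'
python3 -m crank '[[[0,0,0],[0,0,0],0.4],[[0,0,0],[0,0,0],0.4],[[0,0,0],[0,0,0],0.4]]'
python3 - <<'E'
from h import *
go(.4646,-.1227,.034,2)
f=snap('side','s10'); cv2.imwrite('pics/s10c.png',cv2.resize(f['frame'][170:320,160:320],None,fx=3.8,fy=3.8))
E
```

```text
time_s: 19.4
tool_pos: [0.4635, -0.1224, 0.104]
ee_rot: [[0.999, 0.037, -0.0], [0.037, -0.999, -0.0], [-0.0, 0.0, -1.0]]
contact_force: [-0.8, -0.2, -1.1]
finger_gap: 0.0453
grasp_force: 31.4
time_s: 19.77
tool_pos: [0.4637, -0.1226, 0.1042]
ee_rot: [[0.999, 0.033, 0.0], [0.033, -0.999, -0.0], [0.0, 0.0, -1.0]]
contact_force: [0.9, 0.0, -0.2]
finger_gap: 0.045
grasp_force: 31.4
turn [0, 0, np.float64(-0.01)] shift [0.04 0.01 2.81]
```

View pics/s10c.png

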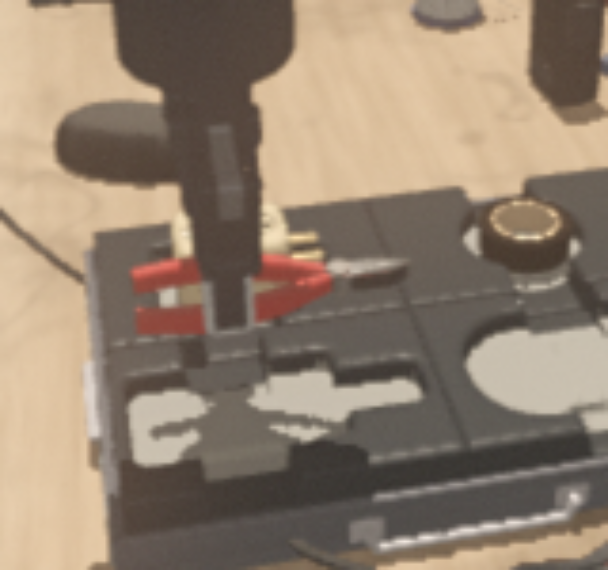

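The cutters hang level with the jaws to +x. Lowering and releasing.

```bash
python3 -m crank '[[[0,0,0],[0,0,1],0.4],[[0,0,0],[0,0,2],0.4],[[0,0,0],[0,0,2.5],0.4],[[0,0,0],[0,0,2.7],0.4],[[0,0,0],[0,0,2.8],0.4],[[0,0,0],[0,0,2.82],0.4],[[0,0,0],[0,0,2.82],0.72],[[0,0,0],[0,0,2.82],0.72],[[0,0,0],[0,0,2.82],0.72],[[0,0,0],[0,0,2],0.72],[[0,0,0],[0,0,0],0.72],[[0,0,0],[0,0,-1.6],1]]'
python3 - <<'E'
from h import *
go(.425,.195,.14,158); 
f=snap('side','s11'); cv2.imwrite('pics/s11c.png',cv2.resize(f['frame'][195:320,160:320],None,fx=4,fy=4))
print(ctrl.sense()['joint_pos'])
E
```

```text
time_s: 21.32
tool_pos: [0.4639, -0.1224, 0.146]
ee_rot: [[0.999, 0.033, 0.001], [0.033, -0.999, -0.0], [0.001, 0.0, -1.0]]
contact_force: [1.3, -1.3, -0.2]
finger_gap: 0.0776
grasp_force: 0.0
turn [0, 0, np.float64(-19.51)] shift [ -1.14 -12.74   0.24]
[ 0.6759  0.0758 -0.5282  1.9396  0.0436  1.1299 -1.4069]
```

View pics/s11c.png

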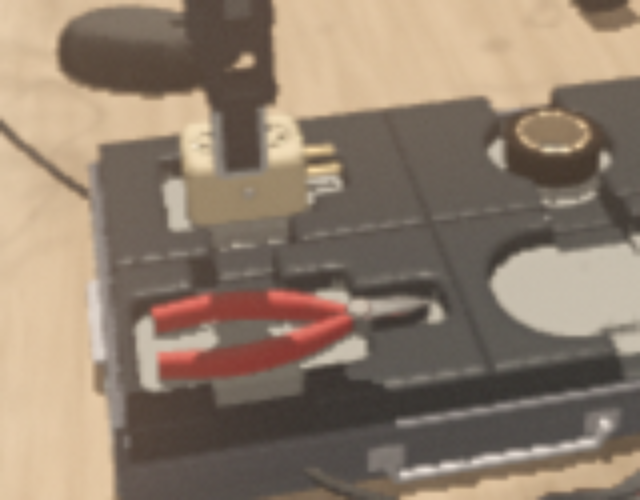

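The cutters are seated. The mouse is last.

```bash
python3 -m crank '[[[0,0,-9],[1.5,-6,0],1],[[0,0,-9],[1.5,-6,0],1],[[0,0,-9],[1.5,-6,0],1],[[0,0,-9],[1.5,-6,0],1],[[0,0,-9],[1.5,-6,0],1],[[0,0,-9],[1.5,-6,0],1],[[0,0,-18],[-1.1,-12.7,0],1],[[0,0,-18],[-1.1,-12.7,0],1],[[0,0,-19.5],[-1.1,-12.7,0.2],1],[[0,0,-19.5],[-1.1,-12.7,0.2],1],[[0,0,-19.5],[-1.1,-12.7,0.2],1],[[0,0,-19.5],[-1.1,-12.7,0.2],1]]'
python3 -m crank '[[[0,0,0],[0,0,0],1]]' >/dev/null
python3 - <<'E'
from h import *
s=ctrl.sense(); print(s['joint_pos']); go(.425,.1943,.005,158.3)
E
```

```text
time_s: 22.88
tool_pos: [0.4257, 0.194, 0.1391]
ee_rot: [[-0.658, 0.753, 0.0], [0.753, 0.658, -0.0], [-0.0, 0.0, -1.0]]
contact_force: [-0.4, -0.8, 0.2]
finger_gap: 0.0856
grasp_force: 0.0
[ 0.4331  0.1154 -0.991   1.9627  0.1072  1.1177  0.1088]
turn [0, 0, np.float64(-3.45)] shift [ 0.03 -0.01  5.37]
```

```bash
python3 -m crank '[[[0,0,-3.45],[0,0,0],1],[[0,0,-3.45],[0,0,0],1],[[0,0,-3.45],[0,0,1],1],[[0,0,-3.45],[0,0,3],1],[[0,0,-3.45],[0,0,4.5],1],[[0,0,-3.45],[0,0,5.4],1],[[0,0,-3.45],[0,0,5.8],1],[[0,0,-3.45],[0,0,5.8],0.7],[[0,0,-3.45],[0,0,5.8],0.6],[[0,0,-3.45],[0,0,5.8],0.5],[[0,0,-3.45],[0,0,5.8],0.5],[[0,0,-3.45],[0,0,5.8],0.5]]' 30
python3 - <<'E'
from h import *
p=ctrl.sense()['tool_pos']; print(yaw()); go(.6465,-.1163,p[2]+.11,182); go(.6465,-.1163,p[2]+.0385,182)
E
```

```text
time_s: 24.5
tool_pos: [0.4265, 0.1943, -0.0046]
ee_rot: [[-0.929, 0.369, 0.002], [0.369, 0.929, 0.0], [-0.001, 0.001, -1.0]]
contact_force: [-3.0, 0.3, 7.2]
finger_gap: 0.0589
grasp_force: 32.2
158.3491779151714
turn [0, 0, np.float64(-2.96)] shift [-12.76  -8.3   -4.4 ]
turn [0, 0, np.float64(-2.96)] shift [-12.76  -8.3   -1.54]
```

```bash
python3 -m crank '[[[0,0,0],[0,0,-1],0.5],[[0,0,0],[0,0,-3],0.5],[[0,0,0],[0,0,-4.8],0.5],[[0,0,0],[0,0,-4.8],0.5],[[0,0,-3],[-12.8,-8.3,-4.8],0.5],[[0,0,-3],[-12.8,-8.3,-4.8],0.5],[[0,0,-3],[-12.8,-8.3,-4.8],0.5],[[0,0,-3],[-12.8,-8.3,-4.8],0.5],[[0,0,-3],[-12.8,-8.3,-4.8],0.5],[[0,0,-3],[-12.8,-8.3,-4.8],0.5],[[0,0,-3],[-12.8,-8.3,-4.8],0.5],[[0,0,-3],[-12.8,-8.3,-4.8],0.5]]'
python3 -m crank '[[[0,0,0],[0,0,0],0.5],[[0,0,0],[0,0,0],0.5],[[0,0,0],[0,0,0],0.5]]'
python3 - <<'E'
from h import *
go(.6465,-.1163,-.0046+.0385,182)
f=snap('side','s12'); cv2.imwrite('pics/s12c.png',cv2.resize(f['frame'][150:310,230:390],None,fx=3.7,fy=3.7))
E
```

```text
time_s: 26.0
tool_pos: [0.6466, -0.117, 0.113]
ee_rot: [[-0.999, -0.041, -0.001], [-0.041, 0.999, 0.001], [0.001, 0.001, -1.0]]
contact_force: [-0.4, 0.9, -0.7]
finger_gap: 0.0592
grasp_force: 32.8
time_s: 26.38
tool_pos: [0.6468, -0.1162, 0.1145]
ee_rot: [[-0.999, -0.043, 0.0], [-0.043, 0.999, -0.0], [-0.0, -0.0, -1.0]]
contact_force: [-0.5, 0.8, -0.7]
finger_gap: 0.0591
grasp_force: 32.8
turn [0, 0, np.float64(0.06)] shift [ 0.01 -0.    3.22]
```

View pics/s12c.png

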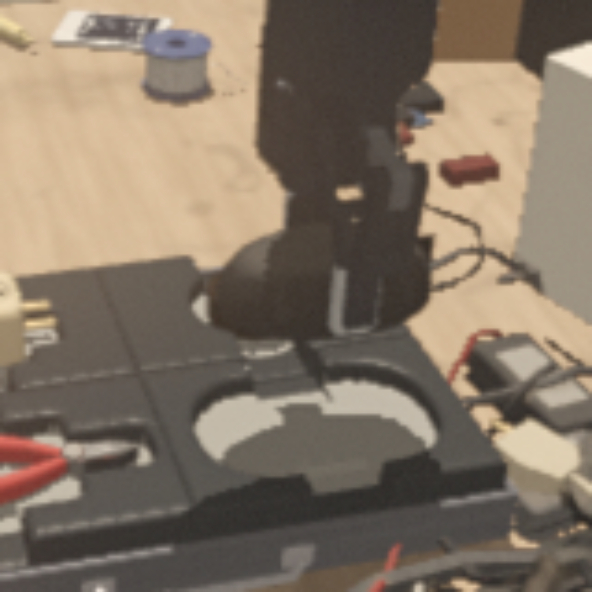

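```bash
python3 - <<'E'
from h import *
f=load('s12'); k=K(f)
def casty(u,v,y):
    d=np.array(f['orientation'])@np.array([(u-f['cx'])/k,(v-f['cy'])/k,1]); p=np.array(f['position']); return p+d*(y-p[1])/d[1]
for c in ((208,300),(430,270)): print(casty(230+c[0]/3.7,150+c[1]/3.7,-.116))
print('near finger', casty(230+357/3.7,150+300/3.7,-.116-.031), casty(230+357/3.7,150+330/3.7,-.116-.031))
t=load('top0')['frame']
E
```

```text
[ 0.5875 -0.116   0.1257]
[ 0.7007 -0.116   0.1295]
near finger [ 0.6509 -0.147   0.1387] [ 0.6524 -0.147   0.1213]
```

The measured mouse centre is about 3 mm short in x, so I'll shift it +3 mm while lowering.

```bash
python3 -m crank '[[[0,0,0],[-0.12,0,0.8],0.5],[[0,0,0],[-0.12,0,1.8],0.5],[[0,0,0],[-0.12,0,2.6],0.5],[[0,0,0],[-0.12,0,3],0.5],[[0,0,0],[-0.12,0,3.2],0.5],[[0,0,0],[-0.12,0,3.22],0.5],[[0,0,0],[-0.12,0,3.22],0.5]]'
```

```text
time_s: 27.3
tool_pos: [0.6504, -0.1168, 0.0344]
ee_rot: [[-0.999, -0.042, 0.001], [-0.042, 0.999, -0.0], [-0.001, -0.0, -1.0]]
contact_force: [0.2, -0.0, -0.4]
finger_gap: 0.0593
grasp_force: 32.8
```

```bash
python3 -m crank '[[[0,0,0],[0,0,0.05],0.84],[[0,0,0],[0,0,0.05],0.84],[[0,0,0],[0,0,0.05],0.84],[[0,0,0],[0,0,0.05],0.84],[[0,0,0],[0,0,-1],0.84],[[0,0,0],[0,0,-3],0.84],[[0,0,0],[0,0,-5],0.84],[[0,0,0],[5,7,-6],0.84],[[0,0,0],[5,7,-6],0.84],[[0,0,0],[5,7,-6],0.84],[[0,0,0],[5,7,-6],0.84],[[0,0,0],[5,7,-6],0.84]]'
python3 - <<'E'
from h import *
s=ctrl.sense(); print(s['joint_pos'])
a=snap('side','s13')['frame'][150:320,160:380]; b=snap('top','t13')['frame'][110:270,120:400]
cv2.imwrite('pics/s13c.png',cv2.vconcat([cv2.resize(a,(440,340)),cv2.resize(b,(440,250))]))
E
```

```text
time_s: 28.8
tool_pos: [0.5168, 0.0549, 0.1845]
ee_rot: [[-0.999, -0.045, 0.001], [-0.045, 0.999, -0.002], [-0.001, -0.002, -1.0]]
contact_force: [0.5, -0.2, -0.8]
finger_gap: 0.0717
grasp_force: 0.0
[ 0.7362  0.2215 -1.0332  1.7948  0.203   1.2376  1.2631]
```

View pics/s13c.png

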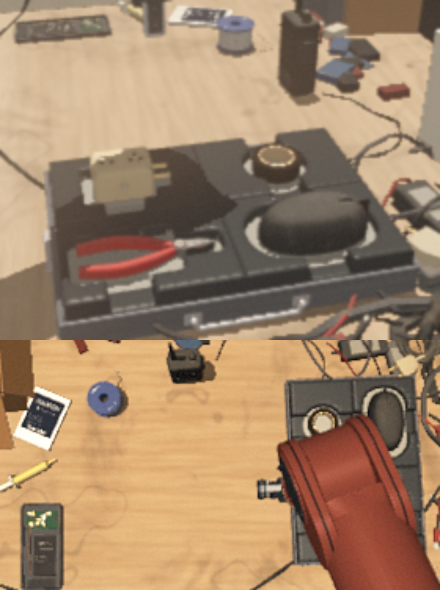

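All four look seated. I'll move the arm clear for one numerical check from above.

```bash
python3 -m crank '[[[0,0,0],[0,8,0],0.84],[[0,0,0],[0,8,0],0.84],[[0,0,0],[0,8,0],0.84],[[0,0,0],[0,8,0],0.84],[[0,0,0],[0,8,0],0.84],[[0,0,0],[0,8,0],0.84]]'
python3 - <<'E'
from h import *
im=snap('top','t14')['frame']; cv2.imwrite('pics/t14c.png',cv2.resize(im[130:260,290:400],None,fx=4.5,fy=4.5))
E
```

```text
time_s: 29.65
tool_pos: [0.5105, 0.2504, 0.1832]
ee_rot: [[-0.999, -0.039, -0.001], [-0.039, 0.999, -0.001], [0.001, -0.001, -1.0]]
contact_force: [-1.2, -1.2, -1.3]
finger_gap: 0.0718
grasp_force: 0.0
```

View pics/t14c.png

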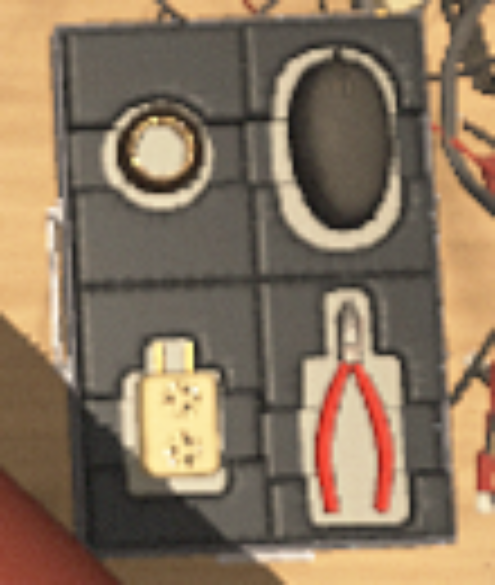

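Each item lies inside its cut-out with floor visible around it, and the offsets are only a few mm.

```bash
python3 -c "
from rig import ctrl
print(ctrl.sign_off())"
```

```text
the job is handed in; nothing more can be done
None
```

I put the side cutters, adaptor, mouse and tape into their own cut-outs, and the last camera views show all four seated. I left the phone and radio alone and handed the job in at about 30 s on the robot's clock; no verdict came back.

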